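# Clamp a lens blank in the drawbar jig and hold it for marking

## Task

Take the loose lens blank out of the single wooden job tray, lay it flat on the two white strips of the lens jig, between the two round stop pins and the open jaw, and let go of it. Then pull the jig's red handle straight out until its red pointer stands in the green mark, so that the jaw clamps the lens against both pins; the clamp springs open if let go, so finish still holding the handle there while I mark the lens. Do not pull past the mark (that chips the lens), and leave the other things where they are.

Things in the scene. Friction and masses are not known exactly. Their poses are not given: they have to be found in the camera images.
- lens_mid (a point): centre, half-way up, of the loose lens blank: a grey-green clear disc, 67 mm in diameter, 8 mm thick in the middle, domed side up, about 22 g. Its upright ground edge is 4 mm high and begins at the flat underside, 4 mm below this point. At the start it lies on the job tray's floor
- lens: the same lens blank; origin at the centre of its underside, z out of its domed side
- job_tray: single open wooden tray (not the stacked pair at the right), 281 mm along its x, 177 mm along its y, 59 mm high, walls 10 mm; origin at the centre of its underside, inner floor 8 mm above it. It stands on the worktop at the left or on a 2.4 mm mat at the right. The lens lies in the middle part of the floor, with at least 25 mm free for fingers on both sides of it along the tray's x
- jig: grey lens jig fixed to the worktop: base plate 116 mm wide (y), x from -112 to +100 mm, top at z = 12 mm. Origin on the worktop under the seat point; x runs from the red handle towards the white jaw, z up. Two white strips carry the lens: centre lines at y = -21 and +21 mm, 8 mm wide, x from -30 to +46 mm, tops at z = 22 mm
- seat (a point): point at the height of the strip tops where the centre of the lens's underside comes when it is clamped against both pins: x = 0, y = 0, z = 22 mm of the jig frame
- pin_left (a point): top of one of the two fixed white stop pins, upright, 8 mm in diameter, slippery: jig frame x = -26.5, y = +26.5, z = 36 mm. A lens drawn towards the jig's -x centres itself against the two pins
- pin_right (a point): top of the other pin: jig frame x = -26.5, y = -26.5, z = 36 mm
- jaw: white slippery jaw pad that moves with the slide, 30 mm wide (y), z from 21 to 34 mm. Home, its face is at x = +58 mm of the jig frame, so the lens has 24 mm of play between pins and jaw. It meets a lens on the pins at 24.5 mm of slide travel and is sprung (0.7 N per mm, 12 mm at most): about 4 N at the mark. Origin as the jig's when home
- handle_grip (a point): middle of the red crossbar of the bow handle: 13 mm in diameter, 52 mm long along the jig's y, at x = -124, z = 56 mm of the jig frame when home. The posts of the bow are at y = -34 and +34 mm; the plate below the bar ends at z = 26 mm, and nothing behind it towards the pins is higher than 28 mm
- drawbar (a joint): travel of the spring-return slide that carries handle, red pointer and jaw, in m: 0 is home (jaw open); it grows as the handle is pulled along the jig's -x, stop at 0.042. The pointer is at the middle of the green mark at 0.030; the mark is 8 mm wide (0.026 to 0.034). Pull: about 3 N at first, 10 N at the mark
- lensmeter: white lensmeter standing fixed at the back between the tray and the jig, 271 mm deep (x), 226 mm wide (y), 440 mm high: an obstacle; origin at the centre of its underside
- pouch_a: paper lens pouch 66x118x8 mm lying in the tray; leave
- pouch_b: paper lens pouch 66x118x8 mm on the other pouch; leave
- frame: folded brown spectacle frame 43x140x12 mm in the tray; leave
- tweezers: steel tweezers 14x130x8 mm lying in the tray; leave
- job_pad: purple notebook 148x109x14 mm on the worktop; leave
- pen: blue pen 128 mm long lying on the notebook; leave
- mug: white spotted mug, 93 mm high, 78 mm in diameter; leave
- caliper: steel caliper 79x214x11 mm lying on the worktop; leave
There are look-alikes about, which are no part of the job. There is more than one size of the lens; the job needs the largest.

How it is judged:
On the way:
1. the lens lies flat on the two strips between pins and jaw, let go, with the slide still home (x of lens_mid in the frame of jig between -0.004 and 0.024 m and y of lens_mid in the frame of jig between -0.012 and 0.012 m and z of lens_mid in the frame of jig between 0.024 and 0.0285 m and angle between lens_mid's own z axis and vertical below 0.08 rad and contact force between the fingers and lens below 0.3 N and value of joint drawbar below 0.004 m), for 0.2 s.
At the end, for the whole second after the job is handed in: The fingers hold the handle (over 2 N) with the slide at 26 to 34 mm, in the green mark; the lens lies flat on the strips (2.5 mm, 0.08 rad), untouched by fingers, pressed to the pins by the jaw (over 0.6 N), its centre within 3 mm of the seat (value of joint drawbar between 0.026 and 0.034 m and contact force between the fingers and drawbar above 2 N and distance between the grasp point and handle_grip below 0.06 m and horizontal distance between lens_mid and seat below 0.003 m and contact force between lens and jaw above 0.6 N and z of lens_mid in the frame of jig between 0.024 and 0.0285 m and angle between lens_mid's own z axis and vertical below 0.08 rad and contact force between the fingers and lens below 0.3 N); the arm keeps its last pose, push and grip.
It fails at once if the slide is pulled clearly past the green mark (more than 37 mm of travel) (value of joint drawbar above 0.037 m).
It fails at once if the job tray or another thing in it is moved by more than 5 cm (distance of any of job_tray, pouch_a, pouch_b, frame, tweezers from where it was at the start of the episode above 0.05 m).
It fails at once if the notebook, pen, mug or caliper is moved by more than 5 cm (distance of any of job_pad, pen, mug, caliper from where it was at the start of the episode above 0.05 m).
It also fails if it takes over 59 s, if anything falls off the work surface, if the arm or the gripper's body presses on something with over 40 N, if the wrist force passes 120 N, or if a joint passes its speed limit or range.

## Robot

A 7-joint arm with a two-finger parallel gripper is mounted at the origin on a cart in front of the work surface, level with it; the furniture and walls round the work are solid. World frame = base frame: x ahead of the robot, y to its left, z up, the work surface at z = 0. Lengths are in m, angles in rad, forces in N, time in s.
With the tool pointing down it reaches from about 0.35 to 0.9 m from the base axis. Payload 8.1 kg.
Tool frame: the origin (TCP) lies between the finger pads; the fingertips stand ahead of it and the grasp point (between the pads) is the TCP (arm.nose_length is the z of the fingertips in the tool frame, in m); z points along the fingers, y is the line along which they close (so a half turn about z gives the same grasp; the last joint's range is limited). The gripper opens to 92 mm and grips with 3 to 60 N. Pads are 19 mm wide; open, the fingers measure 130 mm over their backs; the gripper's body (75 mm by 190 mm) begins 47 mm behind the grasp point.
Start: joints at [1.083, 0.434, 0.025, 1.573, -0.012, 1.134, -0.075], TCP at [0.235, -0.579, 0.246] pointing down, gripper open.
Joint ranges: [-2.62, 2.62], [-0.44, 2.09], [-1.27, 1.32], [0.08, 2.57], [-1.32, 4.46], [0.12, 2], [-2.74, 2.74]. Speed limits (rad/s): [2.22, 2.22, 3.01, 3.01, 3.14, 3.14, 3.14].

## Interface

Orientations are given as a rotation vector (axis times angle).
In Python, from cell import sensors, optics, arm gives the robot as it stands.
- The arm moves only by the tool arm_command, never from a script. Its argument "deltas" is one flat list of numbers, 7 for each row, row after row: the turn, a rotation vector about the world's x, y, z as a fraction of full scale, then the shift along the world's x, y, z as a fraction of full scale, then the finger opening in mm, from 0 to 91.8. In form: [wx, wy, wz, dx, dy, dz, fingers, wx, wy, wz, dx, dy, dz, fingers, ...]. A call has 1 to 20 rows; each row is the pose to reach, as a shift and turn from the pose commanded when the call began; what a row does not reach only later rows make up. Full scale, the value 1, is 1 m for a shift and 90 degrees for a turn. A row lasts 1/10 s, in which the tool goes at most 50 mm and 8.59 degrees, less where a joint would pass 70% of its speed; a pose out of reach is approached as far as the arm can. A call with a number of a shift or a turn outside -1 to 1 is refused whole. A call with a gripper value outside its range is refused whole. The fingers move at their own pace and stop on an object; "force" is the grip in N (left out, the last holds). Time passes only in rows, so rows that repeat a pose let the fingers close. It gives the time, the measured TCP pose, the force, the opening and the grip force at its end, in the units of the state.
- sensors.observe(): the state, without advancing time (a new reading comes with each control period).
- optics.get_image(name): name is "scene" or "top"; returns the picture (480x640x3 uint8, blue, green, red); there is no depth.
- optics.calibration(name): a dict with "camera_matrix" (3x3 intrinsics, pixels), "rvec" (rotation vector, rad) and "tvec" (3), from world to camera coordinates, as OpenCV has them. Camera axes: x right, y down, z forward; pixel columns grow to the right and rows downward; lengths in m; the calibration is good to about 2 mm. A picture is of the moment at which its call begins. calibration takes no time and is no camera call.
- arm.sign_off(): hands the job in; it is judged then, once.
The state is a dict: "clock": time; "joints": joint angles; "dq": joint speeds; "joint_efforts": joint torques, N m; "position": TCP position; "ee_rot": TCP orientation; "force": force on the tool from outside, world axes, zero at the start; "ft_torque": the same for the moment, N m; "width": opening from 0.0 (shut) to 1.0 (fully open); "gripper_force": force on a finger pad.
Only numpy, scipy, OpenCV 4.12 (cv2) and the standard library are available. Lean on these libraries where they do the work, as an engineer would, in place of code of your own. Each camera call takes 0.05 s, during which the arm holds its last target. There are 200 camera calls.

## Working session

There is one attempt and no reset: what is moved stays moved. The work goes in short steps, Python scripts to look and compute and a tool call to move; the robot and the scene stay as the last step left them, time stands still between calls to the robot, and variables do not carry over. Pictures are saved under pics/ and viewed, at most 10 in all, crops included, and the job is handed in when it is done.

Besides the shell and the picture viewer there is one more tool, called as a command line: name --argument value ..., lists and objects as JSON in quotes. arm_command: Moves the arm, as the interface text tells. Its arguments: {"type":"object","properties":{"deltas":{"type":"array","items":{"type":"number"}},"force":{"type":"number"}},"required":["deltas"]}

```bash
mkdir -p pics; cat > h.py <<'E'
import numpy as np, cv2
from cell import sensors, optics, arm
def cal(n):
    c=optics.calibration(n); K=np.array(c["camera_matrix"],float); R=cv2.Rodrigues(np.array(c["rvec"],float))[0]; t=np.array(c["tvec"],float).ravel()
    return K,R,t
def ray(n,uv,z):
    K,R,t=cal(n); d=R.T@np.linalg.inv(K)@np.array([uv[0],uv[1],1.]); o=-R.T@t
    return o+d*(z-o[2])/d[2]
def proj(n,p):
    K,R,t=cal(n); q=K@(R@np.array(p,float)+t); return q[:2]/q[2]
E
python3 - <<'E'
from h import *
for n in("top","scene"):
    cv2.imwrite(f"pics/{n}0.png",optics.get_image(n)); K,R,t=cal(n); print(n,K[0,0],-R.T@t,R.round(2).tolist())
s=sensors.observe(); print(s, arm.nose_length)
E
```

```text
top 560.3726542862655 [-0.01368489  0.15387235  1.68910492] [[-0.24, -0.97, 0.0], [-0.91, 0.22, -0.34], [0.33, -0.09, -0.94]]
scene 612.1455594267746 [-1.29311402  0.02634142  1.51488477] [[-0.02, -1.0, 0.01], [-0.61, 0.0, -0.79], [0.79, -0.02, -0.61]]
{'clock': 0.1, 'joints': array([ 1.08340722,  0.43518459,  0.02498957,  1.57397938, -0.01163077,
        1.13401406, -0.07508104]), 'dq': array([ 0.00072349, -0.00151758,  0.00115172, -0.00387294, -0.00179611,
       -0.00031568,  0.00066291]), 'joint_efforts': array([ 3.31938296e-03, -6.69132400e+01,  9.88373011e-01, -3.15146649e+01,
       -6.04640041e-02,  3.73636221e-02,  1.00758778e-04]), 'position': array([ 0.23439691, -0.57892291,  0.24501451]), 'ee_rot': array([-3.08228842e+00, -6.00318153e-01,  6.01179508e-04]), 'force': array([ 0.2604766 ,  0.15227228, -0.10792197]), 'ft_torque': array([0.04441225, 0.02750033, 0.00679974]), 'gripper_force': 0.0, 'width': 0.9998666232919039} 0.019
```

View pics/top0.png

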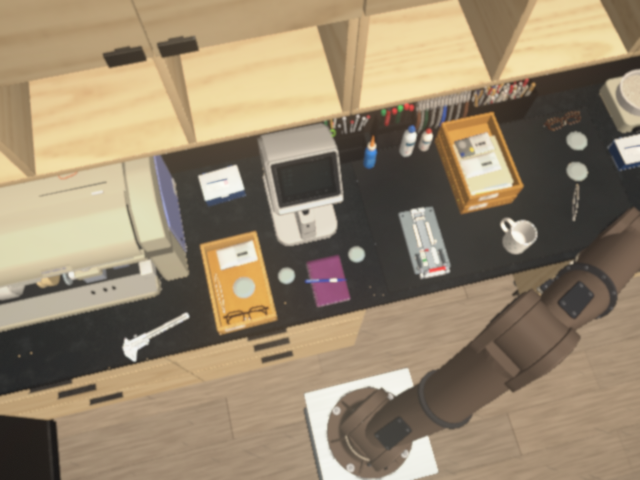

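View pics/scene0.png

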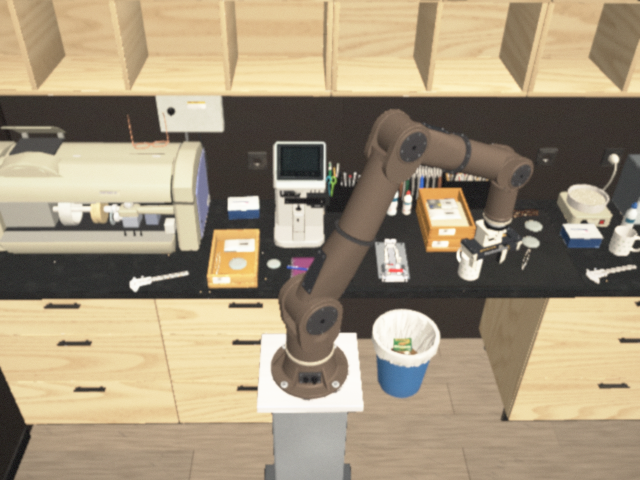

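The top view shows the single tray at (238,283) with a disc at (245,288), which is inside the tray as described. The other discs are at (287,275), (357,255), (577,140) and (577,171), all on the worktop, so they are not the job lens. The jig is at (425,242) with its red handle end at (437,270), towards the robot. I'll enlarge the tray and jig to confirm.

```bash
python3 - <<'E'
from h import *
im=cv2.imread("pics/top0.png")
a=cv2.resize(im[225:345,195:295],(400,480),interpolation=cv2.INTER_CUBIC)
b=cv2.resize(im[200:290,390:465],(400,480),interpolation=cv2.INTER_CUBIC)
cv2.imwrite("pics/c1.png",np.hstack([a,b]))
for p in [(245,288),(287,275),(357,255),(577,140),(577,171)]: print(p,ray("top",p,0.012).round(3))
E
```

```text
(245, 288) [0.498 0.262 0.012]
(287, 275) [0.509 0.127 0.012]
(357, 255) [ 0.521 -0.103  0.012]
(577, 140) [ 0.746 -0.944  0.012]
(577, 171) [ 0.635 -0.898  0.012]
```

View pics/c1.png

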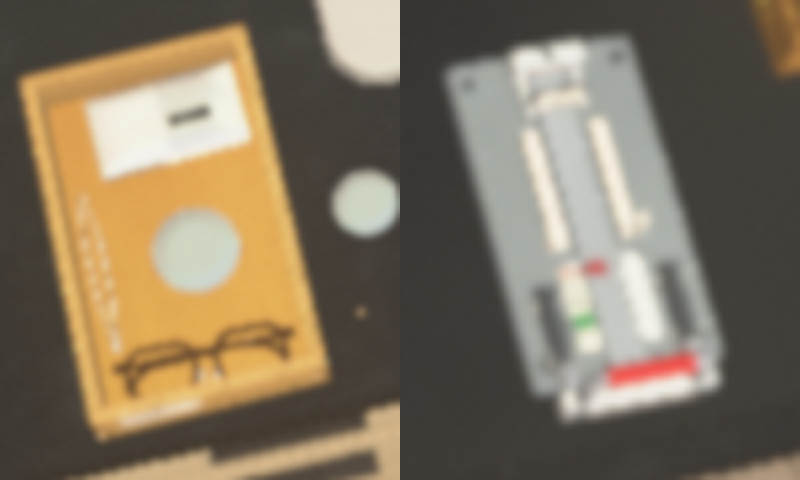

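The crop confirms it: the disc at (245,288) is the only one in the tray and is bigger than its neighbour. The tweezers are to its left, with free floor along the tray's long axis. The jig has its red bar at about (451,270) and its pins near the lower ends of the strips. Now to measure.

```bash
cat >> h.py <<'E'
def blob(m,near,amin=8):
    n,l,s,c=cv2.connectedComponentsWithStats(m.astype(np.uint8),connectivity=8)
    k=[i for i in range(1,n) if s[i,4]>=amin]
    if not k: return None
    i=min(k,key=lambda i:np.hypot(*(c[i]-near))); return c[i],s[i,4],(l==i)
def rgb(im): return [im[...,i].astype(int) for i in (2,1,0)]
def edge_center(n,m,z):
    # contour -> world plane -> circle/rect
    cs,_=cv2.findContours(m.astype(np.uint8),cv2.RETR_EXTERNAL,cv2.CHAIN_APPROX_NONE); c=max(cs,key=len)[:,0]
    return np.array([ray(n,p,z)[:2] for p in c]).astype(np.float32)
E
python3 - <<'E'
from h import *
for n,L,J in(("top",(245,288),(450,270)),("scene",(238,265),(393,270))):
    im=cv2.imread(f"pics/{n}0.png"); r,g,b=rgb(im)
    m=(b>r-15)&(g>r)&(r>100); 
    B=blob(m,L,40); p=edge_center(n,B[2],.012); e=cv2.fitEllipse(p); print(n,"lens",B[0],B[1],e,ray(n,B[0],.013))
    B=blob((r>150)&(g<110)&(b<110),J,8); p=edge_center(n,B[2],.056); print(" red",B[0],B[1],ray(n,B[0],.056),cv2.minAreaRect(p))
    hsv=cv2.cvtColor(im,cv2.COLOR_BGR2HSV)
    B=blob((hsv[...,0]>50)&(hsv[...,0]<75)&(hsv[...,1]>90)&(g>70),J,3); print(" green",B and (B[0],B[1]))
    M=(r>85)&(abs(r-b)<60)
    B=blob(M&(r>75),np.array(J)-(15,25),300); print(" jig",B[0],B[1]); p=edge_center(n,B[2],.012); print(cv2.minAreaRect(p))
    B=blob((hsv[...,0]>8)&(hsv[...,0]<28)&(hsv[...,1]>90)&(r>90),L,300); p=edge_center(n,B[2],.059); print(" tray",B[0],B[1],cv2.minAreaRect(p),cv2.boxPoints(cv2.minAreaRect(p)).round(3).tolist())
# strip/edge clicks from crop c1: left strip, right strip, plate edges
f=lambda u,v:(390+(u-400)*75/400-.4,200+v*90/480-.4)
for nm,a,c,z in(("stripL",(529,130),(559,250),.022),("stripR",(598,118),(628,235),.022),("plateL",(446,75),(532,392),.012),("plateR",(632,40),(720,350),.012),("bar",(610,377),(697,363),.060)):
    A,C=ray("top",f(*a),z),ray("top",f(*c),z); d=A-C; print(nm,A.round(4),C.round(4),np.degrees(np.arctan2(d[1],d[0])))
g=lambda u,v:(195+u/4-.4,225+v/4-.4)
for nm,a,c in(("tL",(20,78),(98,437)),("tR",(245,25),(328,378)),("tTop",(20,78),(245,25))):
    A,C=ray("top",g(*a),.059),ray("top",g(*c),.059 if nm!="tL" else .059); d=A-C; print(nm,A.round(4),C.round(4),np.degrees(np.arctan2(d[1],d[0])),np.linalg.norm(d))
E
```

```text
top lens [244.72820513 288.43076923] 195 ((0.49718135595321655, 0.26317867636680603), (0.04683307558298111, 0.04802162945270538), 38.53285217285156) [0.49671964 0.26317686 0.013     ]
 red [437.34482759 268.4137931 ] 29 [ 0.40688801 -0.32411753  0.056     ] ((0.4075116515159607, -0.32260528206825256), (0.04371991381049156, 0.0068160369992256165), 88.01042175292969)
 green (array([399.875     , 108.16666667]), np.int32(24))
 jig [424.27727806 241.45287446] 2557
((0.5147697925567627, -0.3245764374732971), (0.121791772544384, 0.24218378961086273), 87.96063232421875)
 tray [237.25097784 286.67362017] 4602 ((0.5114346742630005, 0.2775323688983917), (0.30000945925712585, 0.18559719622135162), 1.1677892208099365) [[0.36000001430511475, 0.367000013589859], [0.3630000054836273, 0.18199999630451202], [0.6629999876022339, 0.18799999356269836], [0.6600000262260437, 0.37299999594688416]]
scene lens [238.16949153 265.28813559] 59 ((0.4927503168582916, 0.26219311356544495), (0.03254930302500725, 0.050186820328235626), 33.688785552978516) [0.48970411 0.26198483 0.013     ]
 red [395.92307692 269.923
[... 608 characters left out ...]
23841858], [0.6629999876022339, 0.37299999594688416]]
stripL [ 0.5765 -0.3064  0.022 ] [ 0.4986 -0.3012  0.022 ] -3.826548646035603
stripR [ 0.5742 -0.3492  0.022 ] [ 0.498  -0.3439  0.022 ] -3.956420452791274
plateL [ 0.6267 -0.2705  0.012 ] [ 0.4205 -0.2622  0.012 ] -2.301255848510748
plateR [ 0.6223 -0.3881  0.012 ] [ 0.4192 -0.3778  0.012 ] -2.9034833314135238
bar [ 0.4062 -0.2963  0.06  ] [ 0.4024 -0.3473  0.06  ] 85.80810571802445
tL [0.6553 0.3686 0.059 ] [0.3652 0.3594 0.059 ] 1.8052978830474689 0.2902612157344887
tR [0.6576 0.1906 0.059 ] [0.3683 0.1868 0.059 ] 0.7616143167672295 0.2892476760797311
tTop [0.6553 0.3686 0.059 ] [0.6576 0.1906 0.059 ] 90.71676386851126 0.17798728015952
```

```bash
python3 - <<'E'
from h import *
for n,L,J in(("top",(244,287),(437,268)),("scene",(238,265),(395,270))):
    im=cv2.resize(cv2.imread(f"pics/{n}0.png"),None,fx=4,fy=4,interpolation=cv2.INTER_CUBIC); hsv=cv2.cvtColor(im,cv2.COLOR_BGR2HSV); r,g,b=rgb(im)
    up=lambda p:(np.array(p)+.5)*4-.5; dn=lambda p:(np.array(p)+.5)/4-.5
    ol=up(L).astype(int); m=(r-b<70)&(hsv[...,2]>100); y,x=np.ogrid[:im.shape[0],:im.shape[1]]
    m&=(abs(x-ol[0])<60)&(abs(y-ol[1])<60); B=blob(m,ol,300)
    p=edge_center(n,np.zeros((1,1)) if 0 else B[2],.012) if 0 else None
    cs,_=cv2.findContours(B[2].astype(np.uint8),0,1); c=cv2.convexHull(max(cs,key=len))[:,0]; q=np.array([ray(n,dn(k),.012)[:2] for k in c]).astype(np.float32)
    print(n,"lens",dn(B[0]),ray(n,dn(B[0]),.0115).round(4),cv2.fitEllipse(q))
    m=(r-np.maximum(g,b)>70)&(abs(x-up(J)[0])<60)&(abs(y-up(J)[1])<30)&~((hsv[...,0]>6)&(hsv[...,0]<170)); B=blob(m,up(J),60)
    cs,_=cv2.findContours(B[2].astype(np.uint8),0,1); c=max(cs,key=len)[:,0]; q=np.array([ray(n,dn(k),.058)[:2] for k in c]).astype(np.float32)
    print(" bar",dn(B[0]),B[1],ray(n,dn(B[0]),.058).round(4),cv2.minAreaRect(q))
print("lensmeter front",ray("top",(305,243),0))
E
```

```text
top lens [243.55366527 287.14987301] [0.5021 0.266  0.0115] ((0.5021246075630188, 0.26588883996009827), (0.06677063554525375, 0.06787505000829697), 126.81807708740234)
 bar [436.97599165 268.87186848] 958 [ 0.4052 -0.322   0.058 ] ((0.40545225143432617, -0.3216216564178467), (0.05223049595952034, 0.012486104853451252), 86.48673248291016)
scene lens [237.32417788 263.28213752] [0.5034 0.2664 0.0115] ((0.5033282041549683, 0.26630935072898865), (0.06697927415370941, 0.07196858525276184), 98.5164566040039)
 bar [395.38458995 270.02612434] 756 [ 0.4067 -0.3219  0.058 ] ((0.4068703055381775, -0.3218187689781189), (0.0532144159078598, 0.021092377603054047), 89.7152099609375)
lensmeter front [0.60349911 0.04685624 0.        ]
```

arm_command --deltas '[0,0,0.1,0,0,0.05,76,0,0,0.761,0.267,0.845,0.05,76,0,0,0.761,0.267,0.845,0.05,76,0,0,0.761,0.267,0.845,0.05,76,0,0,0.761,0.267,0.845,0.05,76,0,0,0.761,0.267,0.845,0.05,76,0,0,0.761,0.267,0.845,0.05,76,0,0,0.761,0.267,0.845,0.05,76,0,0,0.761,0.267,0.845,0.05,76,0,0,0.761,0.267,0.845,0.05,76,0,0,0.761,0.267,0.845,0.05,76,0,0,0.761,0.267,0.845,0.05,76,0,0,0.761,0.267,0.845,0.05,76,0,0,0.761,0.267,0.845,0.05,76,0,0,0.761,0.267,0.845,0.05,76,0,0,0.761,0.267,0.845,0.05,76,0,0,0.761,0.267,0.845,0.05,76,0,0,0.761,0.267,0.845,0.05,76,0,0,0.761,0.267,0.845,0.05,76,0,0,0.761,0.267,0.845,0.05,76]' --force 10

```text
clock: 2.1
position: [0.501, 0.2711, 0.295]
ee_rot: [-2.202, -2.236, -0.002]
force: [0.5, -0.0, -0.9]
width: 0.829
gripper_force: 0.0
```

arm_command --deltas '[0,0,0,0,0,-0.05,76,0,0,0,0,0,-0.1,76,0,0,0,0,0,-0.15,76,0,0,0,0,0,-0.19,76,0,0,0,0,0,-0.216,76,0,0,0,0,0,-0.216,76,0,0,0,0,0,-0.216,76,0,0,0,0,0,-0.216,76,0,0,0,0,0,-0.216,76]'

```text
clock: 3.0
position: [0.5026, 0.2662, 0.0815]
ee_rot: [2.211, 2.231, 0.004]
force: [0.1, -0.2, 0.4]
width: 0.827
gripper_force: 0.0
```

```bash
python3 - <<'E'
from h import *
t=cv2.resize(optics.get_image("top")[235:335,205:280],(450,600),interpolation=cv2.INTER_CUBIC)
s=cv2.resize(optics.get_image("scene")[215:295,205:265],(350,467),interpolation=cv2.INTER_CUBIC)
cv2.imwrite("pics/c2.png",np.hstack([t,np.pad(s,((0,133),(0,0),(0,0)))])); o=sensors.observe(); print(o['position'],o['ee_rot'],o['width'],o['force'])
E
```

```text
[0.50227089 0.26595872 0.08103083] [2.21082627 2.23081098 0.00314702] 0.8265405254605799 [-0.52688277  0.40332962 -1.02608987]
```

View pics/c2.png

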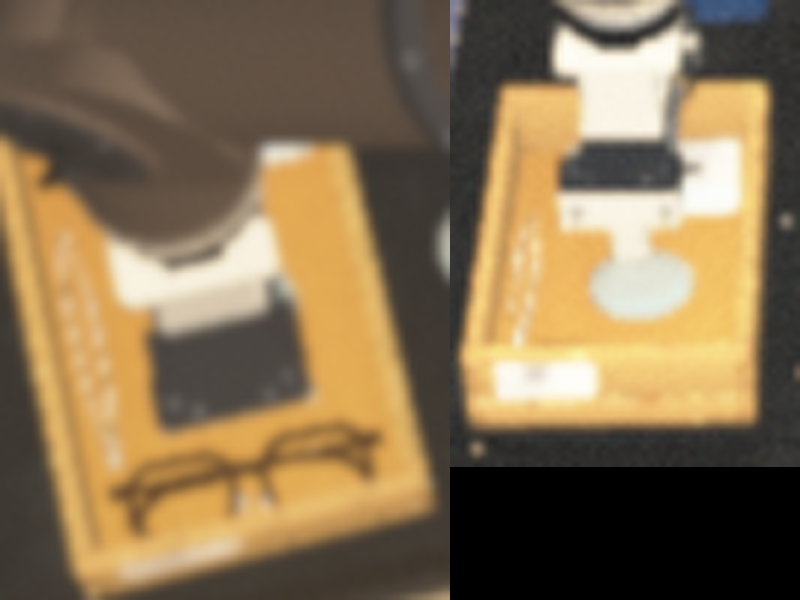

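The gripper is centred over the lens. In the crop, the front finger at (630,240) stands in front of the disc at (642,283), with the frame and tweezers clear of the fingers. Descending.

arm_command --deltas '[0,0,0,0,0,-0.02,76,0,0,0,0,0,-0.035,76,0,0,0,0,0,-0.045,76,0,0,0,0,0,-0.05,76,0,0,0,0,0,-0.052,76,0,0,0,0,0,-0.052,76,0,0,0,0,0,-0.052,76]'

```text
clock: 3.8
position: [0.5018, 0.266, 0.0281]
ee_rot: [2.211, 2.232, 0.001]
force: [0.7, -0.1, 0.4]
width: 0.832
gripper_force: 0.0
```

arm_command --deltas '[0,0,0,0,0,0,66,0,0,0,0,0,0,62,0,0,0,0,0,0,58,0,0,0,0,0,0,58,0,0,0,0,0,0,58,0,0,0,0,0,0,58,0,0,0,0,0,0,58,0,0,0,0,0,0,58]' --force 8

```text
clock: 4.6
position: [0.5018, 0.2658, 0.028]
ee_rot: [2.211, 2.232, 0.001]
force: [0.0, -0.7, 4.2]
width: 0.716
gripper_force: 8.0
```

arm_command --deltas '[0,0,0,0,0,0.005,58,0,0,0,0,0,0.015,58,0,0,0,0,0,0.03,58,0,0,0,0,0,0.06,58,0,0,0,0,0,0.1,58,0,0,0,0,0,0.14,58,0,0,0,0,0,0.18,58,0,0,0,0,0,0.2,58,0,0,0,0,0,0.2,58]'

```text
clock: 5.5
position: [0.5025, 0.2671, 0.2323]
ee_rot: [2.209, 2.231, 0.01]
force: [0.0, -0.1, -0.4]
width: 0.712
gripper_force: 8.0
```

```bash
python3 - <<'E'
from h import *
im=optics.get_image("scene"); o=sensors.observe(); p=o['position']; u=proj("scene",p); print(p,u,o['width'],o['gripper_force'])
x,y=int(u[0]),int(u[1]); cv2.imwrite("pics/c3.png",cv2.resize(im[y-50:y+70,x-60:x+60],(600,600),interpolation=cv2.INTER_CUBIC))
E
```

```text
[0.50194863 0.26622169 0.23009416] [233.43543591 216.87817303] 0.7132649126430504 7.996034755515211
```

View pics/c3.png

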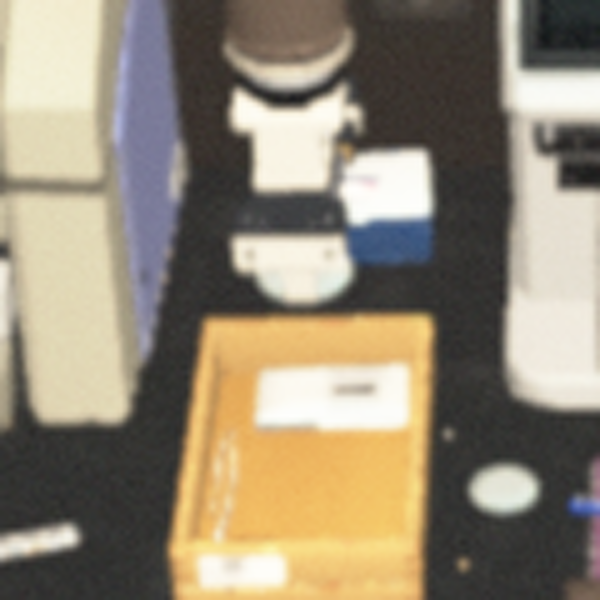

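The lens is held, seen at (305,278) between the fingers, and the tray floor is empty where it lay. Carrying it in front of the lensmeter to the jig.

arm_command --deltas '[0,0,0,-0.03,0,0.03,58,0,0,-0.1,-0.07,-0.01,0.05,58,0,0,-0.2,-0.1,-0.04,0.07,58,0,0,-0.3,-0.1,-0.08,0.07,58,0,0,-0.4,-0.1,-0.125,0.07,58,0,0,-0.5,-0.1,-0.17,0.07,58,0,0,-0.6,-0.1,-0.215,0.07,58,0,0,-0.7,-0.1,-0.26,0.07,58,0,0,-0.8,-0.1,-0.305,0.07,58,0,0,-0.9,-0.1,-0.35,0.07,58,0,0,-1,-0.1,-0.395,0.07,58,0,0,-1,-0.1,-0.44,0.07,58,0,0,-1,-0.08,-0.485,0.07,58,0,0,-1,-0.05,-0.525,0.06,58,0,0,-1,-0.02,-0.56,0.04,58,0,0,-1,0.01,-0.58,0.02,58,0,0,-1,0.03,-0.59,0,58,0,0,-1,0.0355,-0.593,-0.02,58,0,0,-1,0.0355,-0.593,-0.04,58,0,0,-1,0.0355,-0.593,-0.04,58]'

```text
clock: 7.55
position: [0.5348, -0.3261, 0.1836]
ee_rot: [-3.138, -0.015, 0.011]
force: [0.2, 0.1, -0.5]
width: 0.714
gripper_force: 8.0
```

arm_command --deltas '[0,0,-0.035,0,0,-0.03,58,0,0,-0.035,0,0,-0.06,58,0,0,-0.035,0,0,-0.088,58,0,0,-0.035,0,0,-0.088,58,0,0,-0.035,0,0,-0.088,58,0,0,-0.035,0,0,-0.088,58,0,0,-0.035,0,0,-0.088,58]'

```text
clock: 8.25
position: [0.538, -0.3278, 0.1017]
ee_rot: [3.139, -0.072, 0.004]
force: [0.8, -0.1, 0.2]
width: 0.717
gripper_force: 8.0
```

```bash
python3 - <<'E'
from h import *
o=sensors.observe(); p=o['position']; print(p,o['ee_rot'],o['width'],o['gripper_force'])
T=[];
for n,h,w in(("scene",60,44),("top",60,44)):
    im=optics.get_image(n); u=proj(n,[.53,-.326,.05]); x,y=int(u[0]),int(u[1]); print(n,x,y); T.append(cv2.resize(im[y-h:y+h,x-w-8:x+w-8+0],(400,545),interpolation=cv2.INTER_CUBIC))
cv2.imwrite("pics/c4.png",np.hstack(T))
E
```

```text
[ 0.53804073 -0.3278226   0.10167862] [ 3.13945992 -0.0719096   0.0040215 ] 0.7171327648086953 7.996101042426744
scene 392 250
top 425 232
```

View pics/c4.png

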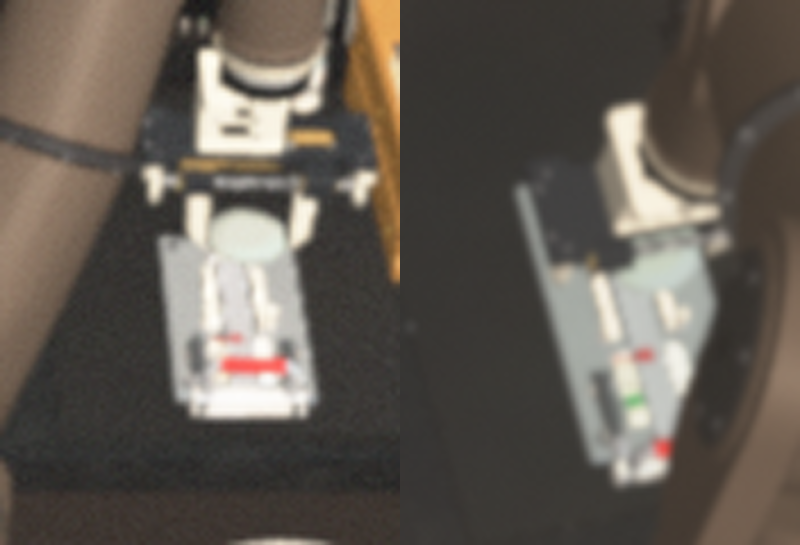

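The lens hangs level between the fingers, at (248,235) in the scene half, above the two strips at (212,300) and (262,300). Lowering.

arm_command --deltas '[0,0,0,0,0,-0.025,58,0,0,0,0,0,-0.04,58,0,0,0,0,0,-0.05,58,0,0,0,0,0,-0.055,58,0,0,0,0,0,-0.057,58,0,0,0,0,0,-0.058,58,0,0,0,0,0,-0.058,58,0,0,0,0,0,-0.058,58]'

```text
clock: 9.15
position: [0.5375, -0.3275, 0.0423]
ee_rot: [3.14, -0.072, 0.001]
force: [1.0, 0.5, -0.5]
width: 0.718
gripper_force: 8.0
```

No contact yet; a last millimetre in small steps.

arm_command --deltas '[0,0,0,0,0,-0.0005,58,0,0,0,0,0,-0.001,58,0,0,0,0,0,-0.001,58,0,0,0,0,0,-0.001,58]'

```text
clock: 9.55
position: [0.5375, -0.3275, 0.0418]
ee_rot: [3.14, -0.072, 0.002]
force: [-2.1, 1.2, 6.8]
width: 0.711
gripper_force: 8.1
```

Contact with the strips at 6.8 N. Releasing.

arm_command --deltas '[0,0,0,0,0,0,68,0,0,0,0,0,0,72,0,0,0,0,0,0,76,0,0,0,0,0,0,80,0,0,0,0,0,0,80,0,0,0,0,0,0,80,0,0,0,0,0,0,80,0,0,0,0,0.01,0.02,80,0,0,0,0,0,0.05,80,0,0,0,0,0,0.1,80,0,0,0,0,0,0.13,80,0,0,0,0,0,0.13,80]'

```text
clock: 10.75
position: [0.5397, -0.3286, 0.1759]
ee_rot: [3.137, -0.072, 0.012]
force: [0.8, 0.1, 0.1]
width: 0.868
gripper_force: 0.0
```

```bash
python3 - <<'E'
from h import *
o=sensors.observe(); p=o['position']; print(p,o['ee_rot'],o['width'],o['force'])
im=optics.get_image("scene"); u=proj("scene",[.5,-.326,.03]); x,y=int(u[0]),int(u[1]); print(x,y)
cv2.imwrite("pics/c5.png",cv2.resize(im[y-45:y+45,x-45:x+45],(600,600),interpolation=cv2.INTER_CUBIC))
E
```

```text
[ 0.53967858 -0.32856285  0.17594299] [ 3.136961   -0.07205605  0.01209425] 0.8682303458316699 [0.788616   0.07281379 0.06881341]
392 259
```

View pics/c5.png

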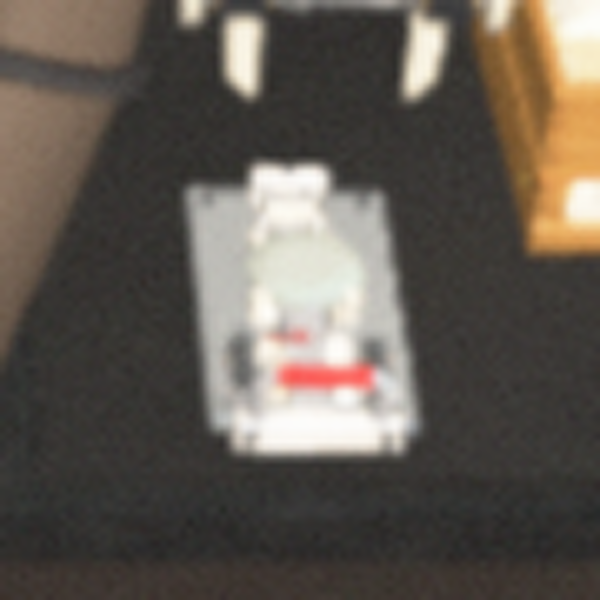

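The lens lies on the strips, an ellipse centred at about (308,268) in the crop, between the jaw at (290,215) and the pins near (263,305) and (345,305). Now checking its jig coordinates.

```bash
python3 - <<'E'
from h import *
f=lambda u,v:(347+(u+.5)*.15-.5,214+(v+.5)*.15-.5)
c,s=np.cos(np.radians(-3)),np.sin(np.radians(-3)); O=np.array([.5295,-.3265])
for nm,p,z in(("lens",(308,268),.025),("lensL",(252,268),.025),("lensR",(364,268),.025),("top",(308,235),.025),("bot",(308,300),.025),("bar",(327,376),.058),("pl_far",(284,188),.012),("plFL",(187,188),.012),("plFR",(382,190),.012),("jaw",(290,205),.034)):
    w=ray("scene",f(*p),z); d=w[:2]-O; print(nm,w.round(4),"jig",(c*d[0]+s*d[1]).round(4),(-s*d[0]+c*d[1]).round(4))
E
```

```text
lens [ 0.5418 -0.3317  0.025 ] jig 0.0125 -0.0046
lensL [ 0.5419 -0.2992  0.025 ] jig 0.0109 0.0279
lensR [ 0.5416 -0.3643  0.025 ] jig 0.0141 -0.0372
top [ 0.5724 -0.3355  0.025 ] jig 0.0434 -0.0067
bot [ 0.5126 -0.3282  0.025 ] jig -0.0168 -0.0026
bar [ 0.407  -0.3228  0.058 ] jig -0.1226 -0.0028
pl_far [ 0.634  -0.3297  0.012 ] jig 0.1045 0.0023
plFL [ 0.6342 -0.2713  0.012 ] jig 0.1017 0.0606
plFR [ 0.6318 -0.3884  0.012 ] jig 0.1054 -0.0565
jaw [ 0.5895 -0.3261  0.034 ] jig 0.0599 0.0035
```

arm_command --deltas '[0,0,0.1,-0.01,0,0,80,0,0,0.2,-0.03,0.001,0,80,0,0,0.3,-0.05,0.002,0,60,0,0,0.4,-0.07,0.003,0,50,0,0,0.5,-0.09,0.005,0,50,0,0,0.6,-0.11,0.005,0,50,0,0,0.7,-0.131,0.005,0,50,0,0,0.8,-0.131,0.005,0,50,0,0,0.9,-0.131,0.005,0,50,0,0,1,-0.131,0.005,0,50,0,0,1,-0.131,0.005,-0.03,50,0,0,1,-0.131,0.005,-0.05,50,0,0,1,-0.131,0.005,-0.05,50,0,0,1,-0.131,0.005,-0.05,50,0,0,1,-0.131,0.005,-0.05,50,0,0,1,-0.131,0.005,-0.05,50]'

```text
clock: 12.4
position: [0.4066, -0.3225, 0.1216]
ee_rot: [2.271, 2.169, 0.0]
force: [0.0, -0.1, 0.3]
width: 0.543
gripper_force: 0.0
```

```bash
python3 - <<'E'
from h import *
o=sensors.observe(); p=o['position']; print(p,o['ee_rot'],o['width'],o['force'])
T=[]
for n in("scene","top"):
    im=optics.get_image(n); u=proj(n,[.5,-.326,.03]); x,y=int(u[0]),int(u[1]); print(n,x,y)
    T.append(cv2.resize(im[y-60:y+50,x-36:x+36],(390,596),interpolation=cv2.INTER_CUBIC))
cv2.imwrite("pics/c6.png",np.hstack(T))
E
```

```text
[ 0.40662913 -0.32254524  0.12161038] [2.27060585e+00 2.16902220e+00 3.35606641e-04] 0.5429766561283003 [ 0.01461007 -0.11673462  0.25959642]
scene 392 259
top 427 243
```

View pics/c6.png

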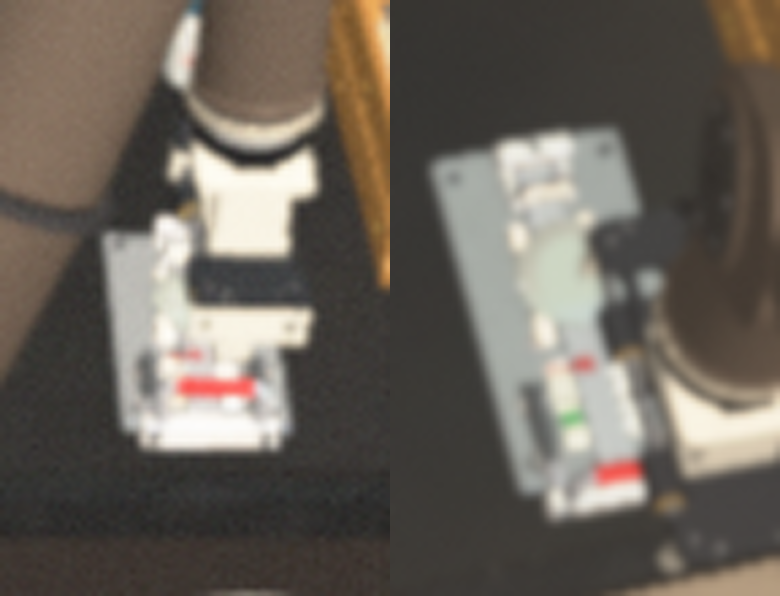

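The lens rests on the strips at (560,280) in the top half, clear of the jaw at (540,195). The gripper stands over the red bar. Descending and gripping.

arm_command --deltas '[0,0,0,0,0,-0.03,50,0,0,0,0,0,-0.05,50,0,0,0,0,0,-0.062,50,0,0,0,0,0,-0.066,50,0,0,0,0,0,-0.066,50,0,0,0,0,0,-0.066,30,0,0,0,0,0,-0.066,15,0,0,0,0,0,-0.066,5,0,0,0,0,0,-0.066,5,0,0,0,0,0,-0.066,5,0,0,0,0,0,-0.066,5,0,0,0,0,0,-0.066,5]' --force 25

```text
clock: 13.7
position: [0.4065, -0.3224, 0.0549]
ee_rot: [2.271, 2.17, 0.001]
force: [2.0, 0.5, 0.7]
width: 0.13
gripper_force: 25.0
```

arm_command --deltas '[0,0,0,-0.003,0,0,5,0,0,0,-0.006,0,0,5,0,0,0,-0.01,0,0,5,0,0,0,-0.01,0,0,5,0,0,0,-0.01,0,0,5]'

```text
clock: 14.2
position: [0.3961, -0.3222, 0.0549]
ee_rot: [2.272, 2.17, 0.0]
force: [3.3, 1.2, 2.7]
width: 0.132
gripper_force: 25.0
```

arm_command --deltas '[0,0,0,-0.003,0,0,5,0,0,0,-0.006,0,0,5,0,0,0,-0.009,0.001,0,5,0,0,0,-0.012,0.001,0,5,0,0,0,-0.012,0.001,0,5,0,0,0,-0.012,0.001,0,5]'

```text
clock: 14.8
position: [0.3844, -0.3217, 0.0549]
ee_rot: [2.271, 2.169, 0.0]
force: [4.0, -0.8, 1.8]
width: 0.131
gripper_force: 25.0
```

arm_command --deltas '[0,0,0,-0.001,0,0,5,0,0,0,-0.003,0,0,5,0,0,0,-0.005,0,0,5,0,0,0,-0.005,0,0,5,0,0,0,-0.005,0,0,5]'

```text
clock: 15.3
position: [0.3798, -0.3215, 0.0549]
ee_rot: [2.271, 2.169, 0.001]
force: [5.2, -0.8, 1.3]
width: 0.131
gripper_force: 25.0
```

```bash
python3 - <<'E'
from h import *
o=sensors.observe(); p=o['position']; print(p,o['ee_rot'],o['width'],o['force'],o['gripper_force'])
T=[]
for n in("scene","top"):
    im=optics.get_image(n); u=proj(n,[.48,-.318,.03]); x,y=int(u[0]),int(u[1]); print(n,x,y)
    T.append(cv2.resize(im[y-36:y+36,x-24:x+24],(400,600),interpolation=cv2.INTER_CUBIC))
cv2.imwrite("pics/c7.png",np.hstack(T))
E
```

```text
[ 0.37979841 -0.32151154  0.05490496] [2.27068679e+00 2.16946066e+00 9.52390267e-04] 0.131254997328849 [ 5.22178256 -0.82468797  1.32048406] 24.99430149793625
scene 391 263
top 426 249
```

View pics/c7.png

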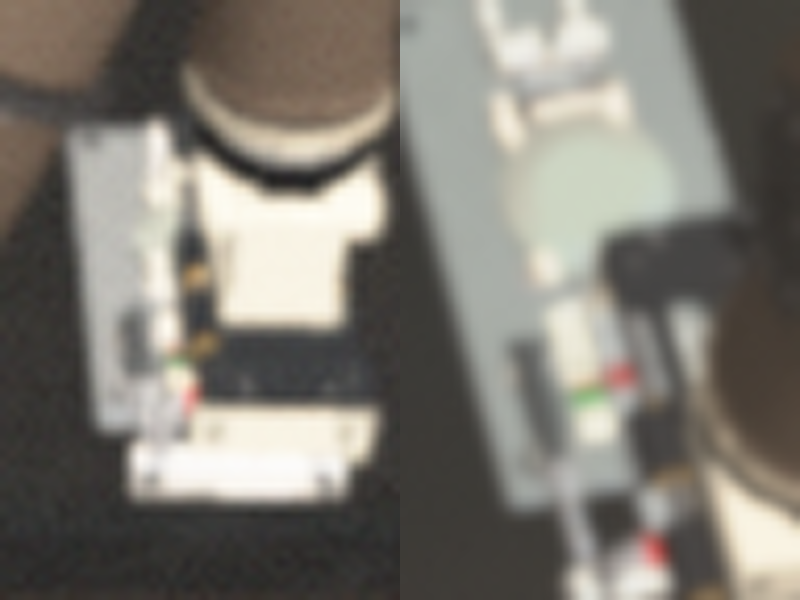

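The top half shows the pointer at (620,376), still just short of the green mark at (590,397), with the jaw at the lens. This agrees with about 26.7 mm of TCP travel, so I'll pull 3.5 mm more.

arm_command --deltas '[0,0,0,-0.001,0,0,5,0,0,0,-0.002,0,0,5,0,0,0,-0.003,0,0,5,0,0,0,-0.0035,0,0,5,0,0,0,-0.0035,0,0,5,0,0,0,-0.0035,0,0,5]'

```text
clock: 16.0
position: [0.377, -0.3214, 0.0549]
ee_rot: [2.27, 2.169, 0.002]
force: [7.1, -0.6, -1.7]
width: 0.13
gripper_force: 25.0
```

```bash
python3 - <<'E'
from h import *
o=sensors.observe(); p=o['position']; print(p,o['width'],o['force'],o['gripper_force'])
im=optics.get_image("top"); u=proj("top",[.48,-.318,.03]); x,y=int(u[0]),int(u[1])
cv2.imwrite("pics/c8.png",cv2.resize(im[y-36:y+36,x-28:x+20],(400,600),interpolation=cv2.INTER_CUBIC))
g0=cv2.imread("pics/top0.png")
for nm,I in(("home",g0),("now",im)):
    J=cv2.resize(I,None,fx=4,fy=4,interpolation=cv2.INTER_CUBIC); r,g,b=rgb(J); yy,xx=np.ogrid[:1920,:2560]; w=(abs(xx-1708)<70)&(abs(yy-1020)<60)
    for k,m in(("red",(r-np.maximum(g,b)>50)),("green",(g-np.maximum(r,b)>30))):
        B=blob(m&w,(1700,1020),20); 
        if B: q=(B[0]+.5)/4-.5; print(nm,k,q.round(2),B[1],ray("top",q,.026)[:2].round(4))
E
```

```text
[ 0.37702443 -0.32144549  0.05493247] 0.13028085867412767 [ 7.13147061 -0.62625252 -1.72690003] 24.992573261260986
home red [426.29 249.77] 110 [ 0.4817 -0.3179]
home green [424.13 259.74] 120 [ 0.4516 -0.3014]
now red [428.36 258.39] 86 [ 0.4527 -0.3156]
```

View pics/c8.png

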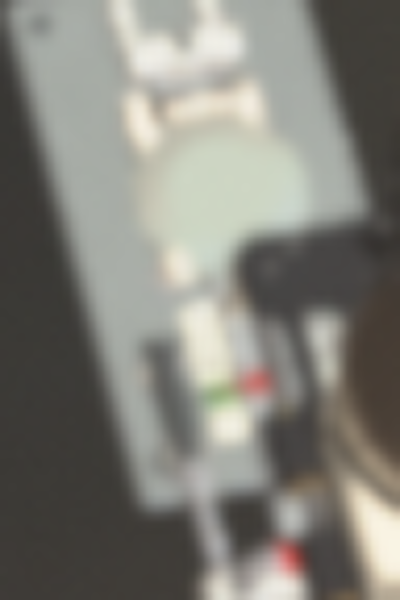

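The pointer at (258,383) is level with the green mark at (220,393). It has travelled 29.0 mm by image and 29.5 mm by TCP, the jaw is against the lens, and the pull is 7 N.

```bash
python3 -c "
from cell import arm; print(arm.sign_off())"
```

```text
the job is handed in; nothing more can be done
None
```

I handed the job in with the lens on the strips, clamped by the jaw, and the gripper still holding the handle at about 29 mm of travel, inside the green mark; the sign-off gave no verdict back.

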